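# Release the key left latched on the control box

### The job

One of the four white latching keys on the grey control box was left latched down after the last job. Find which one it is (a light tap tells: a free key stands up and gives springily, the latched one sits lower), push that key fully in so that it unlatches, and let it come back up, so that all four keys stand up. Touch the three free keys only lightly: none of them may be pushed in more than halfway. Leave the carton, the tape roll and the thread spool beside the box where they stand: nothing is to be picked up.

Things in the scene. Friction and masses are not known exactly. Their poses are not given: they have to be found in the camera images.
- key_box: grey control box with a black top panel and a row of four identical white square keys, screwed to the table. 110 mm (its x) by 260 mm (its y, the direction of the row) by 50 mm high. Origin: centre of its underside on the table, z up. The keys stand 55 mm apart on the panel's long centre line; which of the four is latched is not known beforehand
- place_1 (a point): centre of the top face of the first key (+y end of the row) as it stands when up, 63 mm above the table and 13 mm above the panel; fixed to the box, it does not go down with the key. Each key is a flat white 30 x 30 mm cap with a low frame round it; a latched cap stands 4 mm lower. Keys go straight down
- place_2 (a point): the same point of the second key in the row, 55 mm from place_1 toward the box's -y
- place_3 (a point): the same point of the third key in the row. All keys return by spring: about 1.1 N starts a free key moving and 2.2 N holds it 4 mm down; the latched key does not give below about 2.2 N; 3.7 N takes either to its stop, 9 mm below the up position
- place_4 (a point): the same point of the fourth key, at the -y end of the row
- key_latched (a joint): how far the key that starts latched is pressed down, m: 0 up, about 0.004 latched, 0.009 at its stop. It may be at any of the four places. A lighter press leaves it latched; to release it, press it to its stop (it unlatches at about 0.0075) and let go: it springs up to 0
- key_free_a (a joint): how far one of the three free keys is pressed down, m: 0 up, 0.009 at its stop. It may be at any of the four places. It springs back to 0 from a light tap; more than 0.0055 counts as pushed in too far and fails
- key_free_b (a joint): the same for another free key, at any of the four places
- key_free_c (a joint): the same for the third free key, at any of the four places
- box_blades: small white carton, 51 x 75 x 24 mm, lying on the robot's side of the box; bystander. Origin: centre of its underside
- tape_white: small white tape roll with a red core, 52 x 55 x 19 mm, lying flat behind the box; bystander. Origin: centre of its underside
- spool_violet: violet thread spool, 33 mm across, 50 mm high, upright beyond the +y end of the box; bystander. Origin: centre of its underside

How it is judged (in metres and radians):
On the way:
1. the latched key is pushed in past its catch (value of joint key_latched above 0.0065 m).
At the end, for the whole second after the job is handed in: all four keys stand up (each within 1.5 mm of its upper stop), and the carton, the tape roll and the spool are within 20 mm of where they stood (value of joint each of key_latched, key_free_a, key_free_b, key_free_c below 0.0015 m and distance of each of box_blades, tape_white, spool_violet from where it was at the start of the episode below 0.02 m); the robot touches nothing.
It fails at once if a free key is pushed in more than 5.5 mm (value of joint any of key_free_a, key_free_b, key_free_c above 0.0055 m).
It fails at once if the carton, the tape roll or the spool is shifted more than 20 mm or lifted more than 10 mm (distance of any of box_blades, tape_white, spool_violet from where it was at the start of the episode above 0.02 m or height (world z) of any of box_blades, tape_white, spool_violet above 0.01 m).
It also fails if it takes over 54 s, if anything falls off the work surface, if the arm or the gripper's body presses on something with over 40 N, if the wrist force passes 120 N, or if a joint passes its speed limit or range.

### The arm

A 6-joint arm with a two-finger parallel gripper is mounted at the origin on a cart in front of the work surface, level with it; the furniture and walls round the work are solid. World frame = base frame: x ahead of the robot, y to its left, z up, the work surface at z = 0. Lengths are in m, angles in degrees, forces in N, time in s.
With the tool pointing down it reaches from about 0.4 to 0.825 m from the base axis. Payload 7 kg.
Tool frame: the origin (TCP) lies midway between the tips of the shut fingers; the grasp point (between the pads) lies 19 mm behind it (ctrl.hold_point_z is the distance from the TCP to the grasp point, in m); z points along the fingers, y is the line along which they close (so a half turn about z gives the same grasp; the last joint's range is limited). The gripper opens to 88 mm and grips with 3 to 60 N. Pads are 19 mm wide; open, the fingers measure 130 mm over their backs; the gripper's body (78 mm by 193 mm) begins 47 mm behind the grasp point.
Start: joints at [16.507, 20.546, 0.682, 0, -70.136, -16.507], TCP at [0.675, -0, 0.203] pointing down, gripper open.
Joint ranges: [-176.03, 176.03], [-82.01, 121.73], [-58.28, 71.71], [-173.87, 95.51], [-174.79, -0.11], [-173.66, 173.66]. Speed limits (degrees/s): [136.94, 136.94, 172.46, 180, 180, 180].

### API

Orientations are given as [roll, pitch, yaw] about the fixed x, y, z axes, in that order (R = Rz(yaw) Ry(pitch) Rx(roll)).
In Python, from plant import ctrl gives the robot as it stands.
- The arm moves only by the tool apply_moves, never from a script. Its argument "deltas" is a list of rows, each an object with "fingers": the finger opening in mm, from 0 to 87.6; "delta_pos": the shift along the tool's x, y, z in mm, a list of three; "angular": the turn, a rotation vector about the tool's x, y, z in degrees, a list of three. A call has 1 to 10 rows; each row is the pose to reach, as a shift and turn from the pose commanded when the call began, along the tool's axes at that moment; what a row does not reach only later rows make up. A row lasts 1/10 s, in which the tool goes at most 50 mm and 8.59 degrees, less where a joint would pass 70% of its speed; a pose out of reach is approached as far as the arm can. A call with a gripper value outside its range is refused whole. The fingers move at their own pace and stop on an object; the grip force is fixed at half the most. Time passes only in rows, so rows that repeat a pose let the fingers close. It gives the time, the measured TCP pose, the force, the opening and the grip force at its end, in the units of the state.
- ctrl.get_obs(): the state, without advancing time (a new reading comes with each control period).
- ctrl.snapshot(name): name is "scene" or "side" or "wrist"; returns the picture (384x512x3 uint8, red, green, blue); there is no depth.
- ctrl.camera_params(name): a dict with "fx", "fy", "cx", "cy" (pixels), "cam_to_world" (4x4, takes a point from camera to world coordinates); the wrist camera has in their place "mount" (4x4, takes a point from camera to tool coordinates, whose origin is the TCP and whose axes are the flange's). Camera axes: x right, y up, looking along -z (the intrinsics and any distortion apply to the point x, -y, -z); pixel columns grow to the right and rows downward; lengths in m; the calibration is good to about 2 mm. A picture is of the moment at which its call begins: read the wrist's pose just before it. camera_params takes no time and is no camera call.
- ctrl.close_job(): hands the job in; it is judged then, once.
The state is a dict: "clock": time; "joint_pos": joint angles; "qvel": joint speeds; "tau": joint torques, N m; "tool_pos": TCP position; "orientation": TCP orientation; "force": force on the tool from outside, world axes, zero at the start; "moment": the same for the moment, N m; "opening": finger opening in m; "gripper_force": force on a finger pad.
Only numpy, scipy, OpenCV 4.12 (cv2) and the standard library are available. Lean on these libraries where they do the work, as an engineer would, in place of code of your own. Each camera call takes 0.05 s, during which the arm holds its last target. There are 200 camera calls.

## Working session

There is one attempt and no reset: what is moved stays moved. The work goes in short steps, Python scripts to look and compute and a tool call to move; the robot and the scene stay as the last step left them, time stands still between calls to the robot, and variables do not carry over. Pictures are saved under pics/ and viewed, at most 10 in all, crops included, and the job is handed in when it is done.

Besides the shell and the picture viewer there is one more tool, called after ">>>" in YAML: its name, and indented under it one key for each argument. apply_moves: Moves the arm, as the interface text tells. Its arguments: {"type":"object","properties":{"deltas":{"type":"array"}},"required":["deltas"]}

```bash
mkdir -p pics
python3 - <<'E'
from plant import ctrl
import cv2
for n in ["scene","wrist"]:
    p=ctrl.camera_params(n); print(n,p)
    cv2.imwrite(f"pics/{n}0.png",ctrl.snapshot(n)[:,:,::-1])
o=ctrl.get_obs(); print({k:o[k] for k in("clock","tool_pos","orientation","force","opening")})
E
```

```text
scene {'fx': 374.97978897495705, 'fy': 374.97978897495705, 'cx': 258.43457313368754, 'cy': 190.18265319584359, 'cam_to_world': array([[-0.8025452 ,  0.2467883 , -0.54315443,  0.02805027],
       [-0.5965009 , -0.34778404,  0.72334842,  0.83246152],
       [-0.01038651,  0.90451191,  0.42632186,  0.51817366],
       [ 0.        ,  0.        ,  0.        ,  1.        ]])}
wrist {'fx': 342.45240212144716, 'fy': 342.45240212144716, 'cx': 256.00773363100103, 'cy': 191.85153397344098, 'mount': array([[ 5.67057121e-04,  9.62727166e-01,  2.70473809e-01,
         7.37151588e-02],
       [ 9.99999154e-01, -2.29249163e-04, -1.28053894e-03,
         4.69518305e-04],
       [-1.17080373e-03,  2.70474306e-01, -9.62726482e-01,
        -1.81069189e-01],
       [ 0.00000000e+00,  0.00000000e+00,  0.00000000e+00,
         1.00000000e+00]])}
{'clock': 0.1, 'tool_pos': array([6.74520035e-01, 5.42996609e-06, 2.02520821e-01]), 'orientation': array([ 1.79914316e+02, -7.92927391e-03, -9.00036179e+01]), 'force': array([0.47867196, 0.21730771, 0.05318234]), 'opening': 0.08753834265526657}
```

View pics/scene0.png

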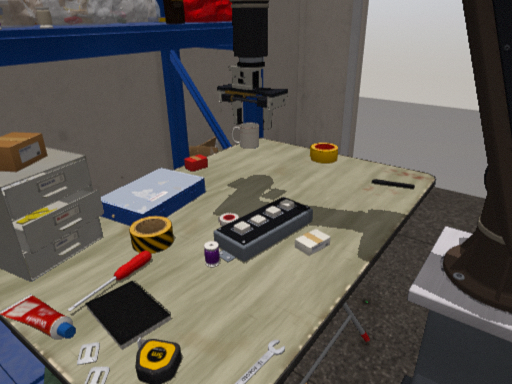

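View pics/wrist0.png

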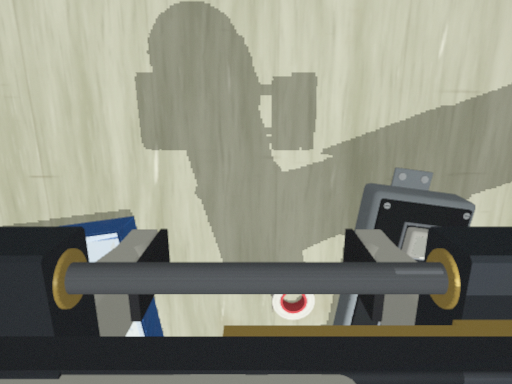

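The scene picture shows the box with its four keys around (262,228), the carton at (313,241), the spool at (212,253) and the tape at (229,219). In the wrist view the box is partly hidden at lower right, around (415,240). I'll enlarge the box area.

Run:
```python
import cv2
a=cv2.imread("pics/scene0.png")[185:275,195:335]
cv2.imwrite("pics/crop.png",cv2.resize(a,None,fx=5.5,fy=5.5,interpolation=cv2.INTER_CUBIC))
```

```text
(no output)
```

View pics/crop.png

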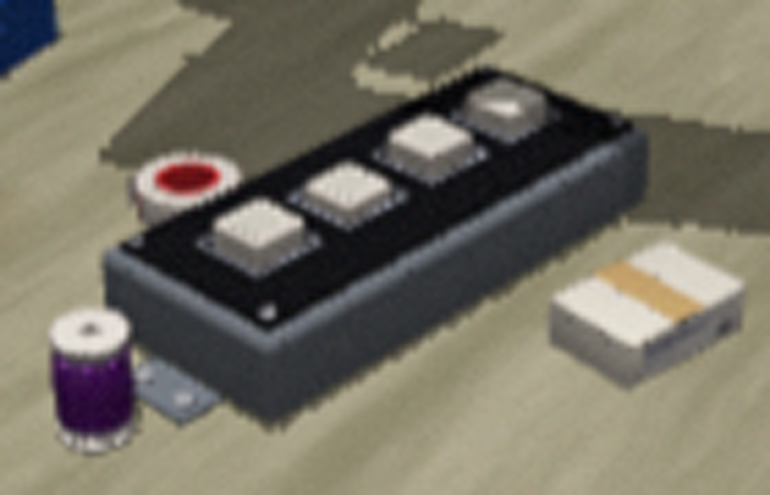

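The crop shows the key tops at about (259,223), (349,184), (432,137) and (507,103), nearest to farthest. Key 2 looks slightly low. The box's top corners are at about (105,252), (270,345), (648,133) and (488,68).

```bash
cat > h.py <<'E'
import numpy as np
from plant import ctrl
def ray(u,v,z,n="scene"):
    p=ctrl.camera_params(n);T=p["cam_to_world"]
    d=T[:3,:3]@np.array([(u-p["cx"])/p["fx"],-(v-p["cy"])/p["fy"],-1]);o=T[:3,3]
    return o+d*(z-o[2])/d[2]
E
python3 - <<'E'
from h import *
c=lambda x,y,z:ray(195+(x+.5)/5.5-.5,185+(y+.5)/5.5-.5,z)
K=np.array([c(*p,.063) for p in[(259,223),(349,184),(432,137),(507,103)]])
K2=np.array([c(*p,.059) for p in[(259,223),(349,184),(432,137),(507,103)]])
print(K.round(4),np.linalg.norm(np.diff(K[:,:2],axis=0),axis=1));print(K2.round(4))
C=np.array([c(*p,.05) for p in[(105,252),(270,345),(648,133),(488,68)]]);print(C.round(4),C.mean(0))
for p,z in[((90,330),.05),((188,178),.019),((648,300),.024)]:print(c(*p,z).round(3))
d=K[0]-K[3];print(np.degrees(np.arctan2(-d[0],d[1])))
d=C[0]-C[3];print(np.degrees(np.arctan2(-d[0],d[1])));d=C[1]-C[2];print(np.degrees(np.arctan2(-d[0],d[1])))
E
```

```text
[[0.5241 0.2398 0.063 ]
 [0.5129 0.1897 0.063 ]
 [0.5079 0.1316 0.063 ]
 [0.4982 0.0822 0.063 ]] [0.05132033 0.05834203 0.05035832]
[[0.5285 0.2346 0.059 ]
 [0.5171 0.1841 0.059 ]
 [0.5121 0.1254 0.059 ]
 [0.5023 0.0756 0.059 ]]
[[0.5772 0.2811 0.05  ]
 [0.4741 0.2952 0.05  ]
 [0.4395 0.048  0.05  ]
 [0.5407 0.0334 0.05  ]] [0.50788716 0.16445265 0.05      ]
[0.541 0.33  0.05 ]
[0.628 0.169 0.019]
[0.386 0.141 0.024]
-9.347332541323599
-8.39627582037171
-7.971105928175333
```

>>> apply_moves:
  deltas:
    - {"fingers": 0, "delta_pos": [-30, 20, -10], "angular": [0, 0, 2]}
    - {"fingers": 0, "delta_pos": [-60, 45, -20], "angular": [0, 0, 4]}
    - {"fingers": 0, "delta_pos": [-95, 70, -30], "angular": [0, 0, 6]}
    - {"fingers": 0, "delta_pos": [-130, 95, -40], "angular": [0, 0, 8.5]}
    - {"fingers": 0, "delta_pos": [-165, 120, -40], "angular": [0, 0, 8.5]}
    - {"fingers": 0, "delta_pos": [-195, 145, -40], "angular": [0, 0, 8.5]}
    - {"fingers": 0, "delta_pos": [-220, 160, -40], "angular": [0, 0, 8.5]}
    - {"fingers": 0, "delta_pos": [-220, 160, -40], "angular": [0, 0, 8.5]}
    - {"fingers": 0, "delta_pos": [-220, 160, -40], "angular": [0, 0, 8.5]}
    - {"fingers": 0, "delta_pos": [-220, 160, -40], "angular": [0, 0, 8.5]}

```text
clock: 1.1
tool_pos: [0.5151, 0.2195, 0.2431]
orientation: [180.0, -0.0, -98.5]
force: [0.8, -0.3, 0.3]
opening: 0.0131
gripper_force: 0.0
```

Run:
```python
from h import *
import cv2
o=ctrl.get_obs(); print({k:o[k] for k in("clock","tool_pos","orientation","force","opening")})
a=ctrl.snapshot("wrist")[:,:,::-1]
cv2.imwrite("pics/w1.png",cv2.resize(a,None,fx=1.5,fy=1.5,interpolation=cv2.INTER_CUBIC))
```

```text
{'clock': 1.1, 'tool_pos': array([0.51513768, 0.21952595, 0.24310087]), 'orientation': array([ 1.79981240e+02, -2.73161554e-02, -9.85152201e+01]), 'force': array([ 0.83333949, -0.2613367 ,  0.33172559]), 'opening': 0.013133087851909241}
```

View pics/w1.png

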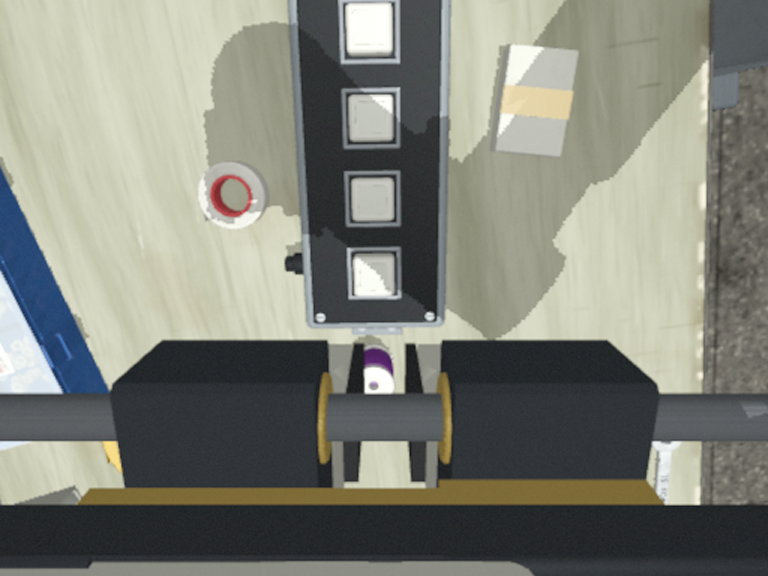

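All four keys are visible in the wrist view. Their frame centres, in the 1.5x picture, are about (369,31), (371,117), (372,198) and (374,274). The box is nearly aligned with the image.

Run:
```python
from h import *
from scipy.spatial.transform import Rotation as R
o=ctrl.get_obs();p=ctrl.camera_params("wrist")
Rt=R.from_euler("xyz",o["orientation"],degrees=True).as_matrix()
M=np.eye(4);M[:3,:3]=Rt;M[:3,3]=o["tool_pos"];T=M@p["mount"]
def ry(u,v,z):
    u=(u+.5)/1.5-.5;v=(v+.5)/1.5-.5
    d=T[:3,:3]@np.array([(u-p["cx"])/p["fx"],-(v-p["cy"])/p["fy"],-1]);return T[:3,3]+d*(z-T[2,3])/d[2]
F=np.array([ry(*q,.053) for q in[(374,274),(372,198),(371,117),(369,31)]])
print(F.round(4),np.linalg.norm(np.diff(F,axis=0),axis=1))
K=np.array([ry(*q,.063) for q in[(375,273),(373,199),(371,116),(370,27)]]);print(K.round(4))
d=F[0]-F[3];yaw=np.arctan2(-d[0],d[1]);c=F.mean(0);print(np.degrees(yaw),c,o["opening"])
u=np.array([-np.sin(yaw),np.cos(yaw)])
for s in(.0825,.0275,-.0275,-.0825):
    P=c[:2]+s*u; dw=np.r_[P,.063]-o["tool_pos"];print(P.round(4),(1000*Rt.T@dw).round(1))
```

```text
[[0.5249 0.2376 0.053 ]
 [0.5177 0.182  0.053 ]
 [0.5099 0.1275 0.053 ]
 [0.5028 0.0742 0.053 ]] [0.05604472 0.05504151 0.05377637]
[[0.5235 0.2345 0.063 ]
 [0.5167 0.1818 0.063 ]
 [0.5096 0.1274 0.063 ]
 [0.5019 0.0739 0.063 ]]
-7.6816068624812335 [0.51380513 0.15531463 0.053     ] 0.008981186042856764
[0.5248 0.2371] [-19.1  -6.9 180.1]
[0.5175 0.1826] [ 35.9  -7.7 180.1]
[0.5101 0.1281] [ 90.9  -8.5 180.2]
[0.5028 0.0736] [145.9  -9.4 180.2]
```

>>> apply_moves:
  deltas:
    - {"fingers": 0, "delta_pos": [17, -4, 30], "angular": [0, 0, -0.8]}
    - {"fingers": 0, "delta_pos": [34, -7, 60], "angular": [0, 0, -0.8]}
    - {"fingers": 0, "delta_pos": [34, -7, 95], "angular": [0, 0, -0.8]}
    - {"fingers": 0, "delta_pos": [34, -7, 130], "angular": [0, 0, -0.8]}
    - {"fingers": 0, "delta_pos": [34, -7, 150], "angular": [0, 0, -0.8]}
    - {"fingers": 0, "delta_pos": [34, -7, 165], "angular": [0, 0, -0.8]}
    - {"fingers": 0, "delta_pos": [34, -7, 170], "angular": [0, 0, -0.8]}
    - {"fingers": 0, "delta_pos": [34, -7, 170], "angular": [0, 0, -0.8]}
    - {"fingers": 0, "delta_pos": [34, -7, 170], "angular": [0, 0, -0.8]}
    - {"fingers": 0, "delta_pos": [34, -7, 170], "angular": [0, 0, -0.8]}

```text
clock: 2.15
tool_pos: [0.5176, 0.1856, 0.0744]
orientation: [-179.9, 0.1, -97.7]
force: [1.0, 0.3, 0.3]
opening: 0.0006
gripper_force: 0.0
```

Run:
```python
from h import *
import cv2
F=[]
for n in ("wrist","side","wrist"):
    o=ctrl.get_obs();F.append(o["force"].round(2)); a=ctrl.snapshot(n)[:,:,::-1]
    cv2.imwrite(f"pics/{n}2.png",cv2.resize(a,None,fx=1.5,fy=1.5,interpolation=cv2.INTER_CUBIC))
print(F,o["tool_pos"],o["opening"])
```

```text
[array([1.03, 0.29, 0.25]), array([0.48, 0.39, 0.76]), array([-0.84,  0.33, -0.28])] [0.51733514 0.18560204 0.0742302 ] 0.00035830377995984587
```

View pics/side2.png

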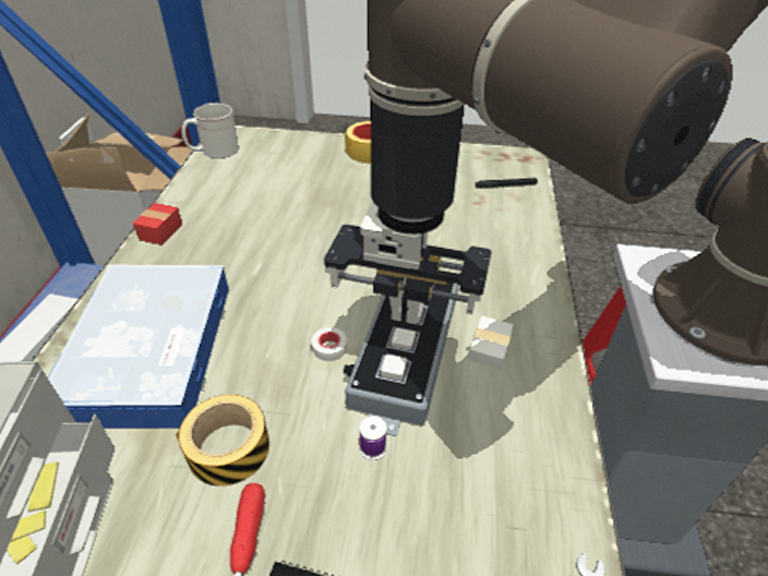

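The side view shows the shut finger tips near (405,320), with keys 1 and 2 at (392,368) and (403,337). I'll compare those with projections of the expected points.

Run:
```python
from h import *
import cv2
p=ctrl.camera_params("side");T=np.linalg.inv(p["cam_to_world"])
def pr(P):
    q=T@np.r_[P,1];return ((p["cx"]-p["fx"]*q[0]/q[2]+.5)*1.5-.5,(p["cy"]+p["fy"]*q[1]/q[2]+.5)*1.5-.5)
print("tip",pr([.5173,.1856,.0742]))
for P in [(.5248,.2371,.063),(.5175,.1826,.063),(.5101,.1281,.063)]:print(np.round(pr(P),1), np.round(pr((P[0]-.0025,P[1]+.007,P[2])),1))
a=cv2.imread("pics/side2.png")[270:420,330:470];a=cv2.resize(a,None,fx=4,fy=4,interpolation=cv2.INTER_CUBIC);cv2.imwrite("pics/s2c.png",a)
```

```text
tip (np.float64(403.8041776442785), np.float64(329.7848553519351))
[394.  363.2] [395.3 367.4]
[403.6 333.8] [404.9 337.6]
[412.3 307.2] [413.6 310.7]
```

View pics/s2c.png

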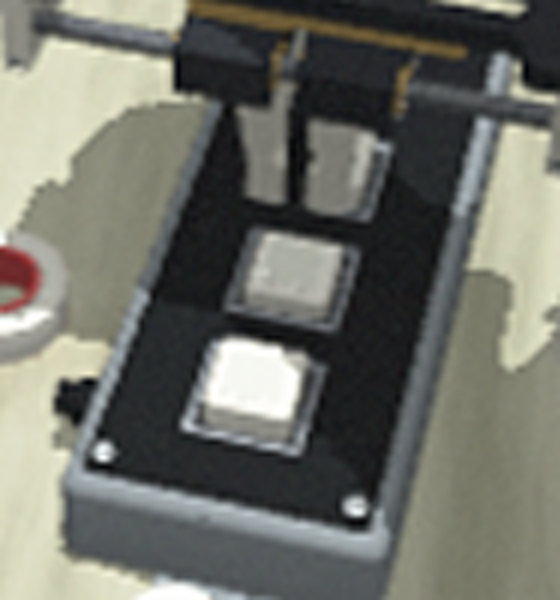

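>>> apply_moves:
  deltas:
    - {"fingers": 0, "delta_pos": [0, 0, 4], "angular": [0, 0, 0]}
    - {"fingers": 0, "delta_pos": [0, 0, 8], "angular": [0, 0, 0]}
    - {"fingers": 0, "delta_pos": [0, 0, 10], "angular": [0, 0, 0]}
    - {"fingers": 0, "delta_pos": [0, 0, 12], "angular": [0, 0, 0]}
    - {"fingers": 0, "delta_pos": [0, 0, 13], "angular": [0, 0, 0]}
    - {"fingers": 0, "delta_pos": [0, 0, 14], "angular": [0, 0, 0]}
    - {"fingers": 0, "delta_pos": [0, 0, 14], "angular": [0, 0, 0]}

```text
clock: 3.0
tool_pos: [0.5168, 0.1853, 0.0592]
orientation: [180.0, -0.0, -97.7]
force: [0.1, -0.7, -0.3]
opening: 0.0006
gripper_force: 0.0
```

```bash
cat >> h.py <<'E'
def tap(name,n=8):
    import cv2
    F=[];Z=[]
    for i in range(n):
        a=ctrl.snapshot("side");o=ctrl.get_obs();F.append(o["force"]);Z.append(o["tool_pos"])
    F=np.array(F);print("F",F.mean(0).round(2),"sd",F.std(0).round(2),"pos",np.mean(Z,0).round(4),"t",o["clock"])
    a=cv2.resize(a[180:280,220:314,::-1],None,fx=6,fy=6,interpolation=cv2.INTER_CUBIC);cv2.imwrite(f"pics/{name}.png",a)
E
python3 -c "
from h import *
tap('t2')"
```

```text
F [ 0.02 -0.12  0.14] sd [0.61 0.32 0.42] pos [0.5169 0.1853 0.0594] t 3.4
```

View pics/t2.png

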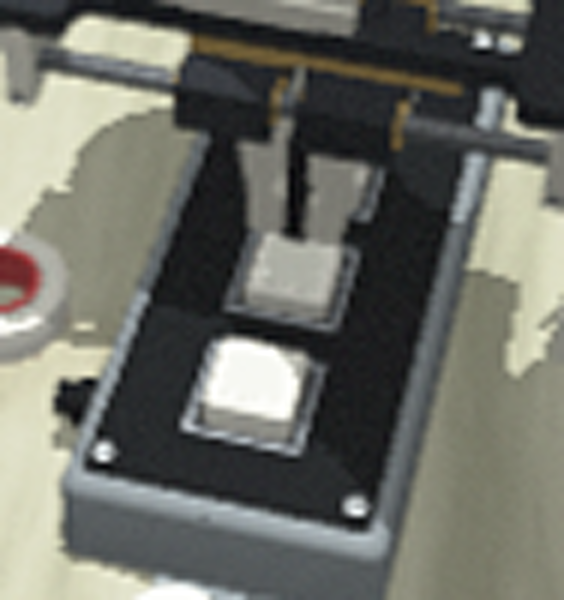

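Force is about zero, and the side view shows the tip at crop (295,240), at the far edge of key 2's cap rather than over its middle. The second fixed camera should settle this.

```bash
cat >> h.py <<'E'
def proj(n,P):
    p=ctrl.camera_params(n);q=np.linalg.inv(p["cam_to_world"])@np.r_[P,1]
    return np.array([p["cx"]-p["fx"]*q[0]/q[2],p["cy"]+p["fy"]*q[1]/q[2]])
E
python3 - <<'E'
from h import *
import cv2
t=ctrl.get_obs()["tool_pos"];out=[]
for n,(u,v) in(("scene",(230,175)),("side",(225,185))):
    a=ctrl.snapshot(n)[:,:,::-1][v:v+75,u:u+95]
    a=cv2.resize(a,None,fx=8,fy=8,interpolation=cv2.INTER_CUBIC)[:,:,:].copy()
    def m(P,c):
        q=((proj(n,P)-[u,v]+.5)*8-.5).round().astype(int);cv2.circle(a,tuple(int(i) for i in q),3,c,-1);return q
    print(n,"tip",m(t,(0,0,255)),[m(P,(0,200,0)) for P in[(.5248,.2391,.063),(.5175,.1846,.063),(.5101,.1301,.063)]])
    out.append(a[:,80:480])
cv2.imwrite("pics/mont.png",np.hstack(out)[:600])
E
```

```text
scene tip [226 348] [array([ 97, 403]), array([226, 337]), array([346, 276])]
side tip [355 319] [array([303, 465]), array([354, 308]), array([400, 166])]
```

View pics/mont.png

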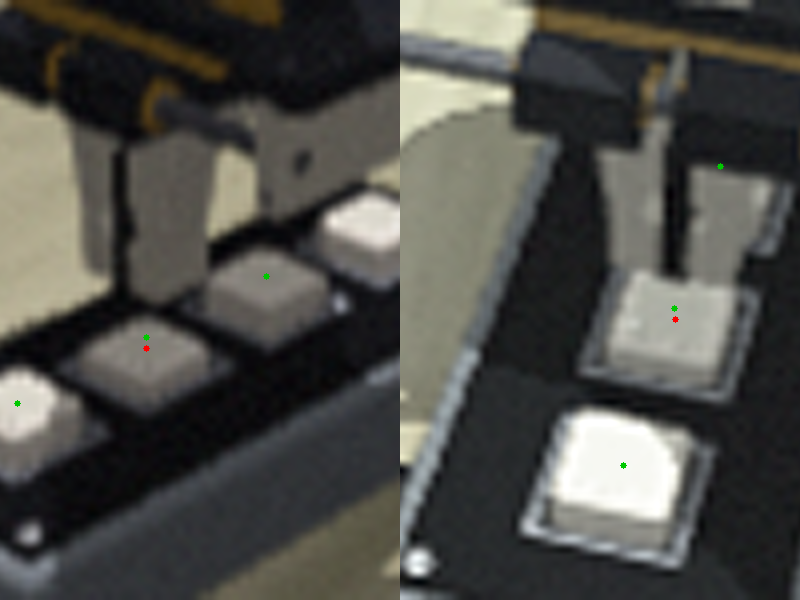

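Run:
```python
from h import *
from scipy.optimize import least_squares
t=ctrl.get_obs()["tool_pos"]
def f(P,a,b):
    s=(proj("scene",P)-[230,175]+.5)*8-.5-[80,0]; d=(proj("side",P)-[225,185]+.5)*8-.5+[320,0]
    return np.r_[s-a,d-b]
print(f(t,[0,0],[0,0]),t)
for nm,a,b in(("right finger front-bottom centre",(165,303),(712,283)),("left plate bottom",(97,272),(637,270)),("gap",(122,290),(672,277)),("key2 top",(143,345),(675,315)),("key3 top",(267,278),(720,170)),("key1 top",(17,402),(623,455))):
    r=least_squares(f,t,args=(np.array(a),np.array(b)));print(nm,r.x.round(4),r.fun.round(1))
```

```text
[145.99598183 348.51890886 675.20544184 319.39545625] [0.516904   0.18532165 0.05941117]
right finger front-bottom centre [0.5076 0.1889 0.0792] [-2.1  2.3  1.1 -2.4]
left plate bottom [0.5266 0.1965 0.0882] [ 0.3 -0.4 -0.2  0.4]
gap [0.518  0.1947 0.0844] [ 1.7 -1.9 -0.9  1.9]
key2 top [0.5171 0.186  0.0613] [ 1.1 -1.2 -0.6  1.2]
key3 top [0.5099 0.1301 0.0618] [-1.1  1.2  0.6 -1.3]
key1 top [0.5253 0.2369 0.0631] [ 2.9 -2.9 -1.5  3. ]
```

The triangulated tip is laterally over key 2, but it appears about 20 mm higher than the reported TCP. I'll descend in small steps, guided by force. Key 2's cap also looks lower than its neighbours.

>>> apply_moves:
  deltas:
    - {"fingers": 0, "delta_pos": [0, 0, 1], "angular": [0, 0, 0]}
    - {"fingers": 0, "delta_pos": [0, 0, 2], "angular": [0, 0, 0]}
    - {"fingers": 0, "delta_pos": [0, 0, 2], "angular": [0, 0, 0]}

```text
clock: 3.8
tool_pos: [0.5167, 0.1852, 0.0572]
orientation: [180.0, -0.0, -97.7]
force: [-0.4, 0.2, -0.3]
opening: 0.0006
gripper_force: 0.0
```

```bash
python3 -c "
from h import *
tap('t3',4)"
```

```text
F [ 0.1  -0.1   0.21] sd [0.27 0.2  0.18] pos [0.5168 0.1853 0.0573] t 4.0
```

>>> apply_moves:
  deltas:
    - {"fingers": 0, "delta_pos": [0, 0, 1.5], "angular": [0, 0, 0]}
    - {"fingers": 0, "delta_pos": [0, 0, 3], "angular": [0, 0, 0]}
    - {"fingers": 0, "delta_pos": [0, 0, 3], "angular": [0, 0, 0]}

```text
clock: 4.3
tool_pos: [0.5167, 0.1852, 0.0541]
orientation: [180.0, -0.0, -97.7]
force: [-0.6, 0.0, 0.1]
opening: 0.0002
gripper_force: 0.0
```

```bash
python3 -c "
from h import *
tap('t4',4)"
```

```text
F [-0.14 -0.15 -0.06] sd [0.25 0.23 0.37] pos [0.5168 0.1853 0.0543] t 4.5
```

>>> apply_moves:
  deltas:
    - {"fingers": 0, "delta_pos": [0, 0, 1.5], "angular": [0, 0, 0]}
    - {"fingers": 0, "delta_pos": [0, 0, 3], "angular": [0, 0, 0]}
    - {"fingers": 0, "delta_pos": [0, 0, 3], "angular": [0, 0, 0]}

```text
clock: 4.8
tool_pos: [0.5167, 0.1852, 0.0511]
orientation: [180.0, -0.0, -97.7]
force: [0.1, -0.7, -0.5]
opening: 0.0003
gripper_force: 0.0
```

```bash
python3 -c "
from h import *
tap('t5',4)"
```

```text
F [-0.26  0.12  0.13] sd [0.51 0.63 0.2 ] pos [0.5168 0.1853 0.0513] t 5.0
```

>>> apply_moves:
  deltas:
    - {"fingers": 0, "delta_pos": [0, 0, 1.5], "angular": [0, 0, 0]}
    - {"fingers": 0, "delta_pos": [0, 0, 3], "angular": [0, 0, 0]}
    - {"fingers": 0, "delta_pos": [0, 0, 3], "angular": [0, 0, 0]}

```text
clock: 5.3
tool_pos: [0.5167, 0.1852, 0.0481]
orientation: [180.0, -0.0, -97.7]
force: [-0.4, -0.1, -0.0]
opening: 0.0003
gripper_force: 0.0
```

```bash
python3 -c "
from h import *
tap('t6',4)"
```

```text
F [-0.05  0.29 -0.08] sd [0.32 0.46 0.17] pos [0.5169 0.1853 0.0483] t 5.5
```

View pics/t6.png

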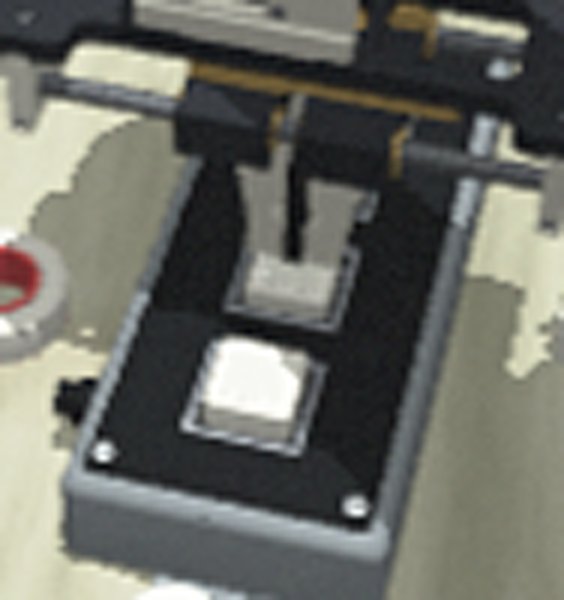

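The tip at (293,260) now overlaps the far half of key 2's cap and is still above it. Key 2's visible side wall is shorter than key 1's. I'll continue down.

>>> apply_moves:
  deltas:
    - {"fingers": 0, "delta_pos": [0, 0, 1.5], "angular": [0, 0, 0]}
    - {"fingers": 0, "delta_pos": [0, 0, 3], "angular": [0, 0, 0]}
    - {"fingers": 0, "delta_pos": [0, 0, 3], "angular": [0, 0, 0]}

```text
clock: 5.8
tool_pos: [0.5167, 0.1852, 0.0451]
orientation: [180.0, -0.0, -97.7]
force: [0.4, 0.2, 1.3]
opening: 0.0006
gripper_force: 0.0
```

```bash
python3 -c "
from h import *
tap('t7',4)"
```

```text
F [ 0.28  0.08 -0.26] sd [0.5  0.32 0.14] pos [0.5168 0.1853 0.0453] t 6.0
```

>>> apply_moves:
  deltas:
    - {"fingers": 0, "delta_pos": [0, 0, 1], "angular": [0, 0, 0]}
    - {"fingers": 0, "delta_pos": [0, 0, 2], "angular": [0, 0, 0]}
    - {"fingers": 0, "delta_pos": [0, 0, 2], "angular": [0, 0, 0]}

```text
clock: 6.3
tool_pos: [0.5168, 0.1852, 0.0432]
orientation: [180.0, -0.0, -97.7]
force: [-0.2, 0.3, 0.1]
opening: -0.0002
gripper_force: 0.0
```

```bash
python3 -c "
from h import *
tap('t8',5)"
```

```text
F [-0.08 -0.2   0.24] sd [0.43 0.15 0.39] pos [0.5169 0.1853 0.0433] t 6.55
```

>>> apply_moves:
  deltas:
    - {"fingers": 0, "delta_pos": [0, 0, 1], "angular": [0, 0, 0]}
    - {"fingers": 0, "delta_pos": [0, 0, 2], "angular": [0, 0, 0]}
    - {"fingers": 0, "delta_pos": [0, 0, 2], "angular": [0, 0, 0]}

```text
clock: 6.85
tool_pos: [0.5167, 0.1852, 0.0412]
orientation: [180.0, -0.0, -97.7]
force: [0.9, -0.0, -0.1]
opening: 0.0002
gripper_force: 0.0
```

```bash
python3 -c "
from h import *
tap('t9',5)"
```

```text
F [-0.31  0.01  0.02] sd [0.52 0.74 0.27] pos [0.5169 0.1853 0.0413] t 7.1
```

>>> apply_moves:
  deltas:
    - {"fingers": 0, "delta_pos": [0, 0, 1], "angular": [0, 0, 0]}
    - {"fingers": 0, "delta_pos": [0, 0, 2], "angular": [0, 0, 0]}
    - {"fingers": 0, "delta_pos": [0, 0, 2], "angular": [0, 0, 0]}

```text
clock: 7.4
tool_pos: [0.5168, 0.1852, 0.0392]
orientation: [180.0, -0.0, -97.7]
force: [-0.1, 0.8, 0.7]
opening: 0.0007
gripper_force: 0.0
```

```bash
python3 -c "
from h import *
tap('t10',5)"
```

```text
F [ 0.26 -0.32  0.33] sd [0.38 0.4  0.23] pos [0.5169 0.1853 0.0393] t 7.65
```

>>> apply_moves:
  deltas:
    - {"fingers": 0, "delta_pos": [0, 0, 1], "angular": [0, 0, 0]}
    - {"fingers": 0, "delta_pos": [0, 0, 2], "angular": [0, 0, 0]}
    - {"fingers": 0, "delta_pos": [0, 0, 2], "angular": [0, 0, 0]}

```text
clock: 7.95
tool_pos: [0.5168, 0.1852, 0.0372]
orientation: [180.0, -0.0, -97.7]
force: [-0.3, 0.6, -0.5]
opening: 0.0005
gripper_force: 0.0
```

```bash
python3 -c "
from h import *
tap('t11',5)"
```

```text
F [ 0.4  -0.27  0.04] sd [0.44 0.53 0.48] pos [0.5169 0.1853 0.0373] t 8.2
```

Run:
```python
import cv2
for n in("t2","t6","t8","t10","t11"):
    a=cv2.imread(f"pics/{n}.png",0)
    print(n,a[225:340:4,292-4:292+4].mean(1).astype(int).tolist()); print("   R",a[225:340:4,318:326].mean(1).astype(int).tolist())
```

```text
t2 [17, 8, 22, 66, 124, 168, 178, 175, 173, 172, 172, 173, 173, 173, 174, 179, 181, 177, 161, 136, 123, 120, 108, 111, 104, 51, 23, 25, 19]
   R [122, 120, 119, 123, 131, 158, 184, 183, 179, 176, 176, 179, 183, 182, 181, 181, 180, 181, 177, 165, 139, 117, 116, 95, 79, 113, 91, 38, 26]
t6 [20, 15, 15, 18, 20, 17, 14, 12, 35, 83, 145, 180, 178, 175, 176, 179, 183, 178, 161, 138, 125, 121, 107, 108, 103, 53, 23, 22, 21]
   R [124, 124, 122, 120, 121, 122, 122, 119, 118, 127, 145, 171, 187, 184, 183, 183, 181, 181, 178, 165, 140, 118, 117, 97, 83, 113, 89, 37, 26]
t8 [18, 20, 20, 18, 14, 15, 18, 18, 15, 15, 18, 57, 116, 167, 189, 181, 183, 179, 163, 138, 124, 122, 108, 111, 105, 51, 22, 26, 25]
   R [122, 124, 124, 121, 122, 122, 122, 123, 122, 120, 119, 121, 135, 169, 187, 183, 181, 182, 179, 164, 138, 119, 119, 97, 80, 112, 90, 38, 25]
t10 [20, 19, 22, 24, 19, 18, 19, 16, 17, 19, 15, 12, 24, 55, 120, 177, 187, 182, 164, 137, 123, 121, 108, 110, 104, 54, 25, 25, 21]
   R [123, 123, 124, 125, 124, 123, 122, 121, 121, 122, 122, 122, 122, 121, 136, 161, 180, 188, 178, 164, 139, 118, 118, 97, 80, 113, 88, 35, 27]
t11 [19, 19, 20, 20, 19, 17, 18, 19, 18, 15, 18, 14, 14, 26, 71, 130, 178, 190, 163, 138, 123, 120, 110, 112, 103, 52, 25, 27, 22]
   R [124, 122, 123, 124, 123, 121, 122, 122, 123, 124, 122, 123, 123, 120, 122, 136, 169, 187, 180, 167, 140, 119, 118, 96, 79, 112, 91, 39, 26]
```

>>> apply_moves:
  deltas:
    - {"fingers": 0, "delta_pos": [0, 0, 1], "angular": [0, 0, 0]}
    - {"fingers": 0, "delta_pos": [0, 0, 1.5], "angular": [0, 0, 0]}
    - {"fingers": 0, "delta_pos": [0, 0, 1.5], "angular": [0, 0, 0]}

```text
clock: 8.5
tool_pos: [0.5169, 0.1854, 0.036]
orientation: [-180.0, 0.0, -97.7]
force: [-1.4, 1.2, 2.0]
opening: 0.0004
gripper_force: 1.2
```

```bash
python3 -c "
from h import *
tap('t12',5)"
```

```text
F [-0.52  0.41  2.52] sd [0.4  0.52 0.52] pos [0.5169 0.1854 0.036 ] t 8.75
```

Run:
```python
import cv2
for n in("t11","t12"):
    a=cv2.imread(f"pics/{n}.png",0)
    print(n,a[270:340:4,318:326].mean(1).astype(int).tolist(), a[270:340:4,268:276].mean(1).astype(int).tolist())
```

```text
t11 [123, 122, 120, 122, 144, 177, 187, 177, 161, 134, 117, 117, 88, 85, 115, 77, 32, 25] [125, 135, 154, 166, 173, 175, 157, 136, 127, 127, 125, 116, 84, 46, 25, 21, 20, 16]
t12 [124, 124, 122, 122, 131, 147, 174, 182, 161, 136, 118, 115, 89, 87, 116, 77, 32, 26] [123, 126, 136, 160, 178, 175, 160, 139, 126, 125, 126, 118, 85, 45, 25, 20, 19, 16]
```

Key 2 holds about 2.5 N and the cap did not visibly move, which points to latched. To confirm, I'll lightly tap key 1, where contact should come 4 mm higher.

>>> apply_moves:
  deltas:
    - {"fingers": 0, "delta_pos": [0, 0, -8], "angular": [0, 0, 0]}
    - {"fingers": 0, "delta_pos": [0, 0, -16], "angular": [0, 0, 0]}
    - {"fingers": 0, "delta_pos": [-20, 0, -16], "angular": [0, 0, 0]}
    - {"fingers": 0, "delta_pos": [-40, 0, -16], "angular": [0, 0, 0]}
    - {"fingers": 0, "delta_pos": [-55, 0, -16], "angular": [0, 0, 0]}
    - {"fingers": 0, "delta_pos": [-55, 0, -11], "angular": [0, 0, 0]}
    - {"fingers": 0, "delta_pos": [-55, 0, -7], "angular": [0, 0, 0]}
    - {"fingers": 0, "delta_pos": [-55, 0, -5], "angular": [0, 0, 0]}
    - {"fingers": 0, "delta_pos": [-55, 0, -3], "angular": [0, 0, 0]}
    - {"fingers": 0, "delta_pos": [-55, 0, -3], "angular": [0, 0, 0]}

```text
clock: 9.75
tool_pos: [0.524, 0.2393, 0.0386]
orientation: [180.0, -0.0, -97.7]
force: [-2.1, 0.3, 1.8]
opening: 0.0002
gripper_force: 0.8
```

```bash
python3 -c "
from h import *
tap('t13',8)"
```

```text
F [-0.79 -0.74  1.47] sd [0.35 0.54 0.35] pos [0.5243 0.2395 0.039 ] t 10.15
```

Key 1 gives springily (1.5 N) and stands about 4 mm higher, so key 2 is the latched one. I'll press key 2 to its stop and release it.

>>> apply_moves:
  deltas:
    - {"fingers": 0, "delta_pos": [0, 0, -8], "angular": [0, 0, 0]}
    - {"fingers": 0, "delta_pos": [0, 0, -13], "angular": [0, 0, 0]}
    - {"fingers": 0, "delta_pos": [20, 0, -13], "angular": [0, 0, 0]}
    - {"fingers": 0, "delta_pos": [40, 0, -13], "angular": [0, 0, 0]}
    - {"fingers": 0, "delta_pos": [55, 0, -13], "angular": [0, 0, 0]}
    - {"fingers": 0, "delta_pos": [55, 0, -6], "angular": [0, 0, 0]}
    - {"fingers": 0, "delta_pos": [55, 0, 0], "angular": [0, 0, 0]}
    - {"fingers": 0, "delta_pos": [55, 0, 3], "angular": [0, 0, 0]}
    - {"fingers": 0, "delta_pos": [55, 0, 5], "angular": [0, 0, 0]}
    - {"fingers": 0, "delta_pos": [55, 0, 6], "angular": [0, 0, 0]}

```text
clock: 11.15
tool_pos: [0.5168, 0.1852, 0.0326]
orientation: [180.0, -0.1, -97.7]
force: [-1.3, -3.2, 4.0]
opening: 0.0005
gripper_force: 1.8
```

>>> apply_moves:
  deltas:
    - {"fingers": 0, "delta_pos": [0, 0, 1], "angular": [0, 0, 0]}
    - {"fingers": 0, "delta_pos": [0, 0, 2], "angular": [0, 0, 0]}
    - {"fingers": 0, "delta_pos": [0, 0, 2.5], "angular": [0, 0, 0]}
    - {"fingers": 0, "delta_pos": [0, 0, 2.5], "angular": [0, 0, 0]}

```text
clock: 11.55
tool_pos: [0.5169, 0.1854, 0.031]
orientation: [-180.0, -0.0, -97.7]
force: [-2.6, -3.5, 8.7]
opening: 0.0003
gripper_force: 4.6
```

The force is 8.7 N with the tip at 0.031, so the key is at its stop. I'll release it, lift clear and look.

>>> apply_moves:
  deltas:
    - {"fingers": 0, "delta_pos": [0, 0, -6], "angular": [0, 0, 0]}
    - {"fingers": 0, "delta_pos": [0, 0, -14], "angular": [0, 0, 0]}
    - {"fingers": 0, "delta_pos": [0, 0, -25], "angular": [0, 0, 0]}
    - {"fingers": 0, "delta_pos": [0, 0, -60], "angular": [0, 0, 0]}
    - {"fingers": 0, "delta_pos": [0, 0, -100], "angular": [0, 0, 0]}
    - {"fingers": 0, "delta_pos": [0, 0, -130], "angular": [0, 0, 0]}
    - {"fingers": 0, "delta_pos": [0, 0, -130], "angular": [0, 0, 0]}
    - {"fingers": 0, "delta_pos": [0, 0, -130], "angular": [0, 0, 0]}

```text
clock: 12.35
tool_pos: [0.5171, 0.1859, 0.1617]
orientation: [-179.9, 0.1, -97.7]
force: [-0.5, -0.5, -0.6]
opening: 0.0004
gripper_force: 0.0
```

Run:
```python
from h import *
import cv2
tap('t14',3)
a=ctrl.snapshot("scene")[185:275,195:335,::-1];b=cv2.imread("pics/scene0.png")[185:275,195:335]
f=lambda x:cv2.resize(x[0:60,25:120],None,fx=4.1,fy=5,interpolation=cv2.INTER_CUBIC)
s=cv2.imread("pics/t2.png")[220:460,170:400];t=cv2.imread("pics/t14.png")[220:460,170:400]
m=np.vstack([np.hstack([f(b),f(a)]),np.hstack([cv2.resize(s,(389,290)),cv2.resize(t,(389,290))])]);cv2.imwrite("pics/fin.png",m);print(m.shape)
```

```text
F [ 0.18  0.51 -0.24] sd [0.26 0.18 0.45] pos [0.5164 0.1852 0.16  ] t 12.5
(590, 778, 3)
```

View pics/fin.png

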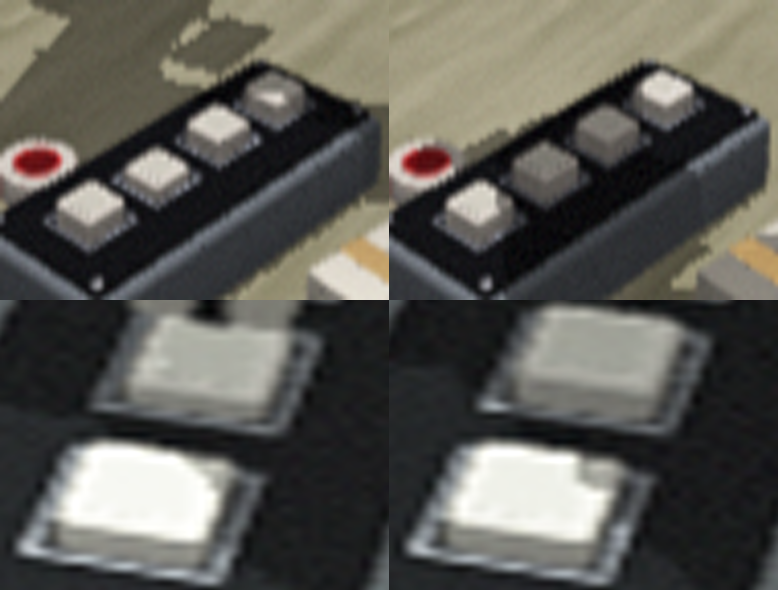

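Key 2, at (545,165) top right and (600,345) bottom right, now stands as tall as its neighbours, with a full side wall. The tape roll and carton appear unmoved and the arm is clear, so I'm handing in.

```bash
python3 -c "
from plant import ctrl
print(ctrl.close_job())"
```

```text
the job is handed in; nothing more can be done
None
```

The latched key was the second in the row (place_2): I pressed it to its stop and it sprang back up, so all four keys now stand up, and the job is handed in; of the free keys I tapped only key 1, lightly.

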